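Pin the ramp of a bridge model with a tapered pin

TASK

On the plywood bridge model, the hole in the end of the sloping ramp beam does not line up with the two holes of the yoke around it. Take the tapered pin with the square handle from the rack and drive it, along the sloping axis of the holes, through all three until its collar sits flat on the yoke's upper plate, so that the beam is pulled into line; then let go. Leave the blunt plug in the rack and do not disturb the other things on the table.

Things in the scene. Friction and masses are not known exactly. Their poses are not given: they have to be found in the camera images.
- pin: loose tapered wooden pin, ~60 g. Origin: centre of its collar's underside; z from point to handle. Below: shank 21.5 mm across for 26 mm, then a taper to 6 mm across at z = -70 mm. Collar 34 mm across, z 0 to 6 mm. Handle: square bar 20 x 20 mm, sides facing own x and y, z 6 to 56 mm. Starts upright, point down in one hole of the rack, collar on the rack's top; lifts straight out.
- rack: fixed plywood pin rack, an open bench 60 mm (own x) by 160 mm (own y), top face 82 mm above the table, two 25 mm through holes at own y = -45 and +45 mm; origin on the table under its centre. One hole holds the tapered pin with the square handle, the other the blunt plug with the round knob; which is where varies.
- model: plywood model of a bridge ramp, screwed to the table. Base board 300 x 140 x 12 mm, own x from -70 to +230 mm; origin on the table below the yoke hole's mouth; own x points from the ramp's low end to the tower, two posts at x = 157, y = -42 and +42 mm, 205 mm high, with the ramp's upper end between them.
- yoke: fixed yoke at the ramp's low end: two plywood plates 70 x 70 x 10 mm, 14 mm apart, 24 mm holes on one axis. Origin: hole centre on the upper plate's outer face, 95 mm above the table. z: hole axis, out and up, 35 deg from vertical, leaning to the model's -x; x up the slope, y across. Plates at z 0 to -10 and -24 to -34 mm; free below to -75 mm. Above z = 10 mm all is free within 120 mm.
- yoke_mid (a point): point on the yoke's hole axis halfway between its two plates (17 mm below its origin along the axis): where the centre of the beam's hole belongs.
- beam_hole (a point): centre of the 24 mm hole in the end of the ramp beam, a 44 mm wide, 10 mm thick pale wooden bar held between the yoke's plates. At the start it lies 4.5 to 7 mm aside of the yoke's axis, across the slope. Seen through the upper hole, the beam's edge covers part of it.
- beam (a joint): swing of the ramp beam about its pivot at the tower, 180 mm from its hole, in the plane of the plates, rad; 0 is in line with the yoke, range -0.06 to 0.06. Its pivot is stiff and stays where it is left: about 3.5 N across its end moves it; the pin's own weight does not, a push along the pin of a few newtons does.
- glue: white squeeze bottle of glue, 66 mm across, 170 mm tall, red cap; stands loose at the side of the table; origin at the centre of its underside
- paint: small blue paint bottle, 44 mm across, 90 mm tall; stands loose at the side; origin at the centre of its underside
- mug: white ceramic mug, 80 mm across, 90 mm tall; stands loose at the side; origin at the centre of its underside
- tape: roll of brown tape lying flat on the table about 0.1 m beyond the rack, 84 mm outside diameter, 24 mm high, loose; origin at the centre of its underside
- arch: small loose arch of pale wood, 30 x 74 x 65 mm, standing at the side of the table; origin at the centre of its underside
- turret: loose cardboard turret with a cone roof, 38 mm across, 95 mm tall, standing on the far part of the model's base board beside the ramp; origin at the centre of its underside
- plug: the blunt plug in the rack: straight 21 mm round shank 40 mm long with a flat end, 34 mm collar, round knob 26 mm across and 30 mm high; not wanted here; origin at the underside of the collar

How it is judged:
By the outcome, as a careful person would: the job done as asked, in the order asked, and still so for the second after the job is handed in, with the robot touching nothing.
It also fails if it takes over 45 s, if anything falls off the work surface, if the arm or the gripper's body presses on something with over 40 N, if the wrist force passes 120 N, or if a joint passes its speed limit or range.

ROBOT

A 6-joint arm with a two-finger parallel gripper is mounted at the origin on the work surface. World frame = base frame: x ahead of the robot, y to its left, z up, the work surface at z = 0. Lengths are in m, angles in degrees, forces in N, time in s.
With the tool pointing down it reaches from about 0.4 to 0.825 m from the base axis. Payload 7 kg.
Tool frame: the origin (TCP) lies between the finger pads; the fingertips stand 19 mm ahead of it and the grasp point (between the pads) is the TCP; x points along the fingers, y is the direction in which the jaws open and shut, and the axes are right-handed (so a half turn about x gives the same grasp; the last joint's range is limited). The gripper opens to 88 mm and grips with 3 to 60 N. Pads are 19 mm wide; open, the fingers measure 130 mm over their backs; the gripper's body (78 mm by 193 mm) begins 47 mm behind the grasp point.
Start: joints at [-50.816, 20.546, 0.682, 0, -70.136, -16.507], TCP at [0.26, -0.623, 0.213] pointing down, gripper open.
Joint ranges: [-176.03, 176.03], [-82.01, 121.73], [-58.28, 71.71], [-173.87, 95.51], [-174.79, -0.11], [-173.66, 173.66]. Speed limits (degrees/s): [136.94, 136.94, 172.46, 180, 180, 180].

INTERFACE

Orientations are given as [roll, pitch, yaw] about the fixed x, y, z axes, in that order (R = Rz(yaw) Ry(pitch) Rx(roll)).
In Python, from plant import r gives the robot as it stands.
- The arm moves only by the tool send_rows, never from a script. Its argument "plan" is a list of rows, each a list of 2 entries, a list of its own where there are three numbers: the shift along the tool's x, y, z scaled (see below), then the turn, a rotation vector about the tool's x, y, z scaled (see below). A call has exactly 5 rows; each row is the pose to reach, as a shift and turn from the pose measured when the call began, along the tool's axes at that moment; what a row does not reach only later rows make up. The controller multiplies each number of a shift by 0.15 m and each number of a turn by pi/4 rad. A row lasts 1/10 s, in which the tool goes at most 50 mm and 8.59 degrees, less where a joint would pass 70% of its speed; a pose out of reach is approached as far as the arm can. A call with a number of a shift or a turn outside -1 to 1 is refused whole. A call with a gripper value outside its range is refused whole. "jaw" is the opening, from -1 (shut) to 1 (fully open), so that 0 is half open, set as the call begins (left out, the last holds). The fingers move at their own pace and stop on an object; "force" is the grip in N (left out, the last holds). Time passes only in rows, so rows that repeat a pose let the fingers close, or fill a call up. It gives the time, the measured TCP pose, the force and the opening at its end, in the units of the state.
- r.get_state(): the state, without advancing time (a new reading comes with each control period).
- r.capture(name): name is "scene" or "side" or "wrist"; returns a dict with "color" (384x512x3 uint8, red, green, blue), "range_z" (384x512 float32, m along the optical axis (not along the pixel's ray), 0 where there is no reading), "mtx" (3x3 intrinsics, pixels), "pose" (4x4, takes a point from camera to world coordinates). Camera axes: x right, y down, z forward; pixel columns grow to the right and rows downward; lengths in m; the calibration is good to about 2 mm. A picture is of the moment at which its call begins.
- r.close_job(): hands the job in, once; it reports no verdict.
Trained networks look in a picture, given as the dict that the camera call returned (one of the last four; its "shot" number tells which), for a name from the list of things; names that differ only in an ending like _2 or _b are one class to them, and where a whole thing is asked for, a point or a joint stands for the part that bears it (a point fixed in the world has none). Each returns a list of dicts, best first, with "score" (0 to 1); they miss things now and then, are a little off and sometimes report something else, mostly with a low value. They report only what shows in the picture. A call takes as long as a camera call.
- r.find_in(picture, target): "uv" ([column, row] in pixels, amid what is visible of it).
- r.trace(picture, target): "mask" (384x512 bool, what is visible of it) and "uv" ([column, row] in pixels, amid what is visible of it).
The state is a dict: "time_s": time; "joints": joint angles; "qd": joint speeds; "joint_torque": joint torques, N m; "tcp_pos": TCP position; "eef_rot": TCP orientation; "contact_force": force on the tool from outside, world axes, zero at the start; "moment": the same for the moment, N m; "gripper_width": finger opening in m.
Only numpy, scipy, OpenCV 4.12 (cv2) and the standard library are available. Lean on these libraries where they do the work, as an engineer would, in place of code of your own. Each camera call takes 0.05 s, during which the arm holds its last target. There are 200 camera calls.

## Working session

There is one attempt and no reset: what is moved stays moved. The work goes in short steps, Python scripts to look and compute and a tool call to move; the robot and the scene stay as the last step left them, time stands still between calls to the robot, and variables do not carry over. Pictures are saved under pics/ and viewed, about 8 in all and at most 12, crops included, and the job is handed in when it is done.

Besides the shell and the picture viewer there is one more tool, called after "Emit:" by a JSON object that holds its "op" and its "data", one argument or row to a line. send_rows: Moves the arm, as the interface text tells. Its arguments: {"type":"object","properties":{"plan":{"type":"array"},"jaw":{"type":"number"},"force":{"type":"number"}},"required":["plan"]}

```bash
ls; mkdir -p pics; cat > h.py <<'E'
import numpy as np, cv2
from scipy.spatial.transform import Rotation as R
from plant import r
def pts(c,mask=None):
    z=c["range_z"]; K=c["mtx"]
    m=z>0
    if mask is not None: m&=mask
    v,u=np.nonzero(m); d=z[v,u]
    p=np.c_[(u-K[0,2])/K[0,0]*d,(v-K[1,2])/K[1,1]*d,d]
    T=np.array(c["pose"]); return p@T[:3,:3].T+T[:3,3],u,v
def proj(c,P):
    T=np.linalg.inv(c["pose"]); q=np.atleast_2d(P)@T[:3,:3].T+T[:3,3]; q=q@np.array(c["mtx"]).T
    return q[:,:2]/q[:,2:]
def save(c,n): cv2.imwrite("pics/"+n,c["color"][:,:,::-1])
E
python3 - <<'E'
from h import *
ims=[]
print(r.get_state())
for n in ["scene","side","wrist"]:
    c=r.capture(n); np.savez("/tmp/"+n,**{k:c[k] for k in("color","range_z","mtx","pose")}); ims.append(c["color"])
    print(n,np.round(c["pose"],3).tolist(),np.round(c["mtx"],1).tolist())
    for t in ["pin","rack","model","yoke","beam_hole","plug","turret","glue","paint","mug","tape","arch"]:
        o=r.trace(c,t)
        for d in o[:2]:
            p,_,_=pts(c,d["mask"]); print(t,round(d["score"],2),np.round(d["uv"]),len(p),np.round(np.median(p,0),3) if len(p) else '',np.round(np.percentile(p,[2,98],axis=0),3).tolist() if len(p) else '')
cv2.imwrite("pics/a.png",np.hstack(ims[:2])[:,:,::-1][::1,::1]) 
a=np.hstack(ims[:2]);cv2.imwrite("pics/a.png",cv2.resize(np.vstack([ims[0],ims[1]]),None,fx=.78,fy=.78)[:,:,::-1])
E
```

```text
pics
{'time_s': 0.0, 'joints': array([-5.08154629e+01,  2.05898710e+01,  6.33275696e-01, -1.75841031e-02,
       -7.01356581e+01, -1.65057809e+01]), 'qd': array([ 0.03450506, -0.07006296, -0.0893343 , -0.10985458, -0.07033454,
        0.06633311]), 'joint_torque': array([ 2.75791681e-03, -5.82715380e+01,  2.93055975e+01,  6.99669912e+00,
        7.02558857e-03, -1.46841026e-04]), 'tcp_pos': array([ 0.2600055 , -0.62236244,  0.21204455]), 'eef_rot': array([ 96.34847513,  89.90627679, 119.02124295]), 'contact_force': array([-0.10553314, -0.48646836, -0.51349452]), 'moment': array([-0.03419572,  0.00304076, -0.01692521]), 'gripper_width': 0.08751489673990615}
scene [[0.091, 0.607, -0.789, 1.622], [0.996, -0.068, 0.063, -0.107], [-0.015, -0.791, -0.611, 0.981], [0.0, 0.0, 0.0, 1.0]] [[395.3, 0.0, 253.1], [0.0, 395.3, 196.4], [0.0, 0.0, 1.0]]
pin 0.46 [293. 193.] 91 [0.499 0.129 0.115] [[0.483, 0.119, 0.086], [0.504, 0.139, 0.14]]
rack 0.64 [280. 199.] 526 [0.507 0.089 0.081] [[0.458, 0.006, 0.01], [0.524, 0.162, 0.087]]
model 0.68 [384. 222.] 726 [0.64  0.413 0.09 ] [[0.609, 0.391, 0.007
[... 1800 characters left out ...]
586, 0.411, 0.007], [0.647, 0.456, 0.172]]
paint 0.71 [264. 156.] 177 [ 0.526 -0.415  0.05 ] [[0.507, -0.427, 0.013], [0.545, -0.404, 0.09]]
mug 0.6 [324. 342.] 2175 [0.367 0.425 0.058] [[0.329, 0.373, 0.008], [0.406, 0.452, 0.092]]
tape 0.89 [218. 255.] 538 [0.613 0.113 0.023] [[0.575, 0.065, 0.004], [0.649, 0.14, 0.028]]
arch 0.49 [309. 162.] 191 [ 0.365 -0.406  0.052] [[0.346, -0.472, 0.006], [0.381, -0.399, 0.069]]
wrist [[-0.386, 0.887, 0.255, 0.191], [0.923, 0.37, 0.108, -0.65], [0.001, 0.277, -0.961, 0.383], [0.0, 0.0, 0.0, 1.0]] [[300.4, 0.0, 253.5], [0.0, 300.4, 189.0], [0.0, 0.0, 1.0]]
arch 0.94 [338. 296.] 743 [ 0.366 -0.466  0.064] [[0.252, -0.578, -0.001], [0.406, -0.434, 0.27]]
```

View pics/a.png

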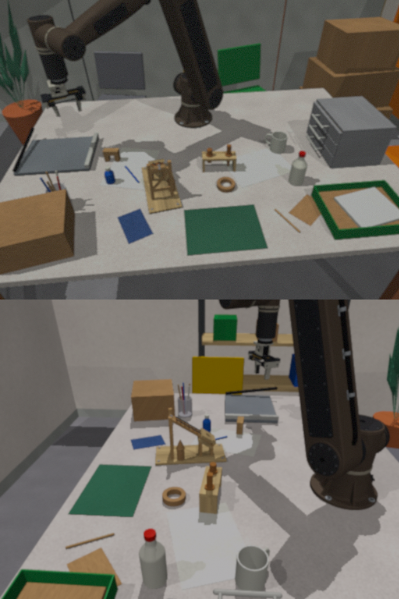

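```bash
cat >> h.py <<'E'
def tcp(s=None):
    s=s or r.get_state(); T=np.eye(4); T[:3,:3]=R.from_euler("xyz",s["eef_rot"],degrees=True).as_matrix(); T[:3,3]=s["tcp_pos"]; return T
def go(p,Rm,T=None):
    "scaled (shift,turn) from current pose to target, total"
    T=tcp() if T is None else T
    d=T[:3,:3].T@(np.array(p)-T[:3,3]); w=R.from_matrix(T[:3,:3].T@Rm).as_rotvec()
    return np.round(d/.15,3),np.round(w/(np.pi/4),3)
def load(n): return dict(np.load("/tmp/%s.npz"%n))
E
python3 - <<'E'
from h import *
T=tcp();print(np.round(T,3).tolist())
w=load("wrist");print("cam in tool",np.round(np.linalg.inv(T)@w["pose"],3).tolist())
for n in("scene","side"):
    c=load(n);p,u,v=pts(c)
    for zl,zh,b,nm in[(.009,.018,(.4,.78,-.3,-.08),"base"),(.078,.088,(.42,.56,-.02,.2),"rack")]:
        q=p[(p[:,2]>zl)&(p[:,2]<zh)&(p[:,0]>b[0])&(p[:,0]<b[1])&(p[:,1]>b[2])&(p[:,1]<b[3])]
        (cx,cy),(a,bb),ang=cv2.minAreaRect((q[:,:2]*1000).astype(np.float32));print(n,nm,len(q),cx,cy,a,bb,ang)
s=load("side")["color"];sc=load("scene")["color"]
a=cv2.resize(s[130:280,150:330],(600,500),interpolation=cv2.INTER_CUBIC)
cv2.imwrite("pics/b.png",a[:,:,::-1])
E
```

```text
[[0.0, -0.386, 0.923, 0.26], [-0.0, 0.923, 0.386, -0.623], [-1.0, -0.0, -0.0, 0.213], [0.0, 0.0, 0.0, 1.0]]
cam in tool [[-0.001, -0.277, 0.961, -0.17], [1.0, 0.0, 0.001, 0.001], [-0.0, 0.961, 0.277, -0.075], [0.0, 0.0, 0.0, 1.0]]
scene base 1432 593.3372802734375 -209.79705810546875 301.500244140625 165.25279235839844 9.030792236328125
scene rack 381 487.44305419921875 87.13867950439453 157.06956481933594 67.20465850830078 83.99329376220703
side base 1564 587.26708984375 -197.47225952148438 299.7181091308594 146.56893920898438 8.816381454467773
side rack 561 484.6728515625 85.11630249023438 163.97958374023438 60.206974029541016 85.25273132324219
```

View pics/b.png

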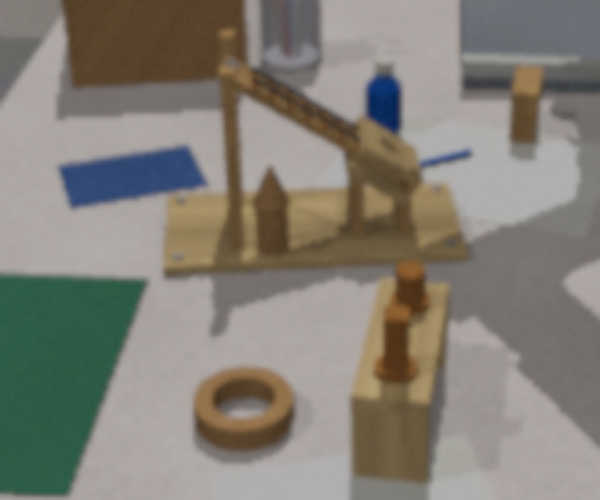

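Emit:
{"op": "send_rows", "data": {
  "plan": [
    [[0,0.17,0.19],[0,0,0]],
    [[-0.1,0.34,0.38],[0,0,0]],
    [[-0.2,0.51,0.57],[0,0,0]],
    [[-0.2,0.68,0.76],[0,0,0]],
    [[-0.2,0.85,0.95],[0,0,0]]
  ],
  "jaw": 1
}}

```text
time_s: 2.45
tcp_pos: [0.3432, -0.449, 0.2437]
eef_rot: [-57.1, 89.9, -34.4]
contact_force: [0.6, 0.2, 1.1]
gripper_width: 0.0874
```

```bash
cat >> h.py <<'E'
def Ryoke(yaw):
    z=R.from_euler("z",yaw,degrees=True).apply([-np.sin(np.radians(35)),0,np.cos(np.radians(35))])
    y=R.from_euler("z",yaw,degrees=True).apply([0,1,0]); x=np.cross(y,z); return np.c_[x,y,z]
def Rtool_yoke(yaw):
    Y=Ryoke(yaw); return np.c_[-Y[:,2],Y[:,1],Y[:,0]]
E
python3 - <<'E'
from h import *
s=r.get_state();print(s["time_s"],tcp(s)[:3,3])
Rt=Rtool_yoke(8.8);print(np.linalg.det(Rt))
print(go([.458,-.218,.172],Rt))
E
```

```text
2.45 [ 0.34319642 -0.44904996  0.24367405]
1.0000000000000002
(array([0.477, 1.127, 1.299]), array([ 0.299, -0.773, -0.093]))
```

Emit:
{"op": "send_rows", "data": {
  "plan": [
    [[0.0,0.2,0.2],[0.06,-0.15,-0.02]],
    [[0.05,0.4,0.4],[0.12,-0.31,-0.04]],
    [[0.1,0.58,0.6],[0.18,-0.46,-0.06]],
    [[0.2,0.76,0.8],[0.24,-0.62,-0.08]],
    [[0.3,0.95,1.0],[0.3,-0.77,-0.09]]
  ]
}}

```text
time_s: 2.95
tcp_pos: [0.4272, -0.2588, 0.1996]
eef_rot: [0.1, 54.8, 8.7]
contact_force: [0.9, 0.4, -1.2]
gripper_width: 0.0874
```

```bash
python3 - <<'E'
from h import *
print(go([.458,-.218,.172],Rtool_yoke(8.8)))
E
```

```text
(array([0.291, 0.238, 0.093]), array([-0.004,  0.005,  0.001]))
```

Emit:
{"op": "send_rows", "data": {
  "plan": [
    [[0.1,0.1,0.05],[0,0,0]],
    [[0.2,0.2,0.09],[0,0,0]],
    [[0.29,0.24,0.09],[0,0,0]],
    [[0.29,0.24,0.09],[0,0,0]],
    [[0.29,0.24,0.09],[0,0,0]]
  ]
}}

```text
time_s: 3.45
tcp_pos: [0.4576, -0.2177, 0.1721]
eef_rot: [0.0, 54.8, 8.7]
contact_force: [-1.0, -0.2, 0.7]
gripper_width: 0.0874
```

```bash
python3 - <<'E'
from h import *
c=r.capture("wrist"); T=tcp(); np.savez("/tmp/y1",**{k:c[k] for k in("color","range_z","mtx","pose")},T=T)
for t in["yoke","beam_hole"]:
    for d in r.find_in(c,t)[:2]: print(t,d)
print(np.round(proj(c,[.509,-.21,.095])), np.round(np.linalg.inv(T)@c["pose"],3).tolist())
cv2.imwrite("pics/c.png",cv2.resize(c["color"],(768,576),interpolation=cv2.INTER_CUBIC)[:,:,::-1])
E
```

```text
yoke {'uv': [252.3, 187.8], 'score': 0.87}
beam_hole {'uv': [249.3, 246.7], 'score': 0.86}
[[252. 187.]] [[-0.001, -0.277, 0.961, -0.17], [1.0, -0.0, 0.001, 0.001], [-0.0, 0.961, 0.277, -0.076], [0.0, 0.0, 0.0, 1.0]]
```

View pics/c.png

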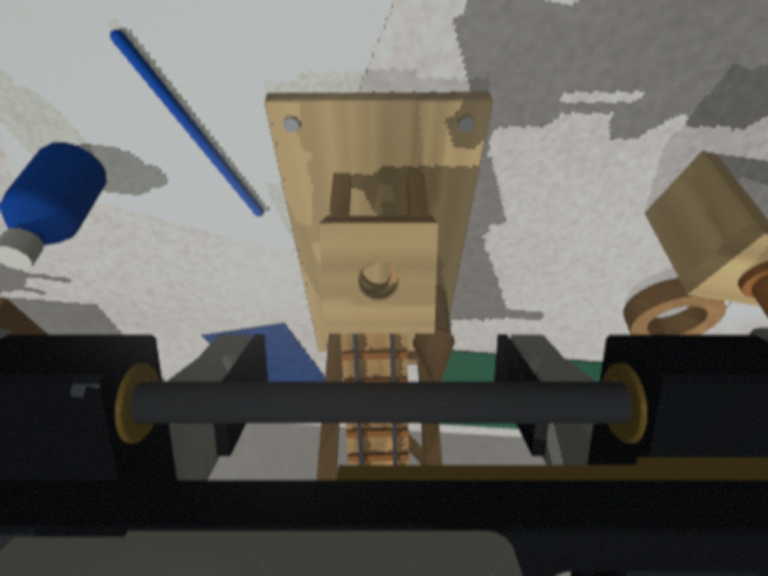

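```bash
python3 - <<'E'
from h import *
c=load("y1");p,u,v=pts(c)
Y=Ryoke(8.8);o=np.array([.509,-.21,.095])
q=(p-o)@Y
m=(abs(q[:,0])<50)&(abs(q[:,1])<.05)&(abs(q[:,0])<.05)&(abs(q[:,2])<.006)
A=q[m]; P=np.c_[A[:,:2],np.ones(len(A))]; co=np.linalg.lstsq(P,A[:,2],rcond=None)[0]; print("plane",co,len(A))
print("rect",cv2.minAreaRect((A[:,:2]*1000).astype(np.float32)))
# rectified view of plane z=0: 4 px/mm
g=np.arange(-45,45,.25)/1000
X,Yy=np.meshgrid(g,g,indexing="ij") # rows x, cols y
W=o+np.c_[X.ravel(),Yy.ravel(),np.full(X.size,co[2])]@Y.T
uv=proj(c,W).reshape(len(g),len(g),2).astype(np.float32)
im=cv2.remap(c["color"],uv[...,0],uv[...,1],cv2.INTER_CUBIC)
z=cv2.remap(c["range_z"],uv[...,0],uv[...,1],cv2.INTER_NEAREST)
cv2.imwrite("/tmp/rect.png",im)
big=cv2.resize(im[::-1],(600,600))[:,:,::-1]  # x up, y right
cv2.imwrite("pics/d.png",big)
E
```

```text
plane [ 9.58820971e-05  2.14510732e-03 -1.92668181e-03] 5180
rect ((7.573047637939453, 0.25244140625), (84.08866119384766, 70.2068862915039), 0.2347291260957718)
```

View pics/d.png

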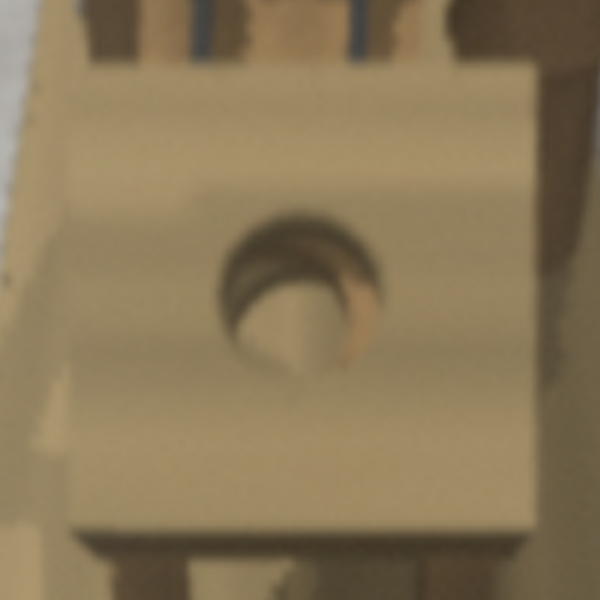

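```bash
python3 - <<'E'
from h import *
Rd=lambda yaw:(lambda z:np.c_[[0,0,-1.],np.cross(z,[0,0,-1.]),z])(np.array([np.cos(np.radians(yaw)),np.sin(np.radians(yaw)),0]))
T=tcp();print(np.linalg.det(Rd(0)))
print(go([.47,-.075,.24],Rd(-5)),go([.488,.131,.235],Rd(-5)))
E
cat >> h.py <<'E'
Rd=lambda yaw:(lambda z:np.c_[[0,0,-1.],np.cross(z,[0,0,-1.]),z])(np.array([np.cos(np.radians(yaw)),np.sin(np.radians(yaw)),0]))
E
```

```text
1.0
(array([-0.238,  0.934,  0.443]), array([ 0.292,  0.78 , -0.093])) (array([-0.023,  2.274,  0.688]), array([ 0.292,  0.78 , -0.093]))
```

Emit:
{"op": "send_rows", "data": {
  "plan": [
    [[-0.15,0.1,0.1],[0.03,0.1,0.0]],
    [[-0.24,0.3,0.2],[0.09,0.27,-0.03]],
    [[-0.24,0.5,0.3],[0.15,0.44,-0.05]],
    [[-0.24,0.72,0.4],[0.22,0.61,-0.07]],
    [[-0.24,0.94,0.44],[0.29,0.78,-0.09]]
  ]
}}

```text
time_s: 4.1
tcp_pos: [0.4676, -0.0843, 0.2396]
eef_rot: [8.7, 80.1, 7.8]
contact_force: [2.9, -1.3, -0.5]
gripper_width: 0.0876
```

```bash
python3 - <<'E'
from h import *
print(go([.488,.131,.235],Rd(-5)))
E
```

```text
(array([0.087, 1.436, 0.103]), array([ 0.09 ,  0.216, -0.041]))
```

Emit:
{"op": "send_rows", "data": {
  "plan": [
    [[0.0,0.2,0.0],[0.03,0.1,-0.01]],
    [[0.0,0.4,0.05],[0.06,0.2,-0.03]],
    [[0.05,0.6,0.08],[0.09,0.216,-0.04]],
    [[0.08,0.8,0.1],[0.09,0.216,-0.04]],
    [[0.087,1.0,0.1],[0.09,0.216,-0.04]]
  ]
}}

```text
time_s: 4.6
tcp_pos: [0.4871, 0.0664, 0.2327]
eef_rot: [175.2, 89.9, 170.2]
contact_force: [0.7, -0.5, 0.0]
gripper_width: 0.0879
```

```bash
python3 - <<'E'
from h import *
print(go([.488,.131,.235],Rd(-5)))
E
```

```text
(array([-0.015,  0.43 , -0.032]), array([-0.001, -0.002, -0.   ]))
```

Emit:
{"op": "send_rows", "data": {
  "plan": [
    [[-0.01,0.2,-0.03],[0,0,0]],
    [[-0.01,0.4,-0.03],[0,0,0]],
    [[-0.01,0.43,-0.03],[0,0,0]],
    [[-0.01,0.43,-0.03],[0,0,0]],
    [[-0.01,0.43,-0.03],[0,0,0]]
  ]
}}

```text
time_s: 5.1
tcp_pos: [0.4884, 0.1303, 0.2343]
eef_rot: [179.4, 89.9, 174.3]
contact_force: [-0.3, -0.2, 0.1]
gripper_width: 0.0875
```

```bash
python3 - <<'E'
from h import *
c=r.capture("wrist"); T=tcp(); np.savez("/tmp/p1",**{k:c[k] for k in("color","range_z","mtx","pose")},T=T)
print(np.round(T,4).tolist())
for d in r.find_in(c,"pin")[:2]: print(d)
# handle top: points z>.13
p,u,v=pts(c); b=(abs(p[:,0]-.488)<.05)&(abs(p[:,1]-.131)<.05)
for zl,zh in[(.13,.146),(.084,.094),(.078,.084)]:
    q=p[b&(p[:,2]>zl)&(p[:,2]<zh)]
    print(zl,len(q),np.median(q,0),cv2.minAreaRect((q[:,:2]*1000).astype(np.float32)))
# rectified at z=.138, 8 px/mm, image: rows x, cols y
g=np.arange(-35,35,.125)/1000
X,Yy=np.meshgrid(g,g,indexing="ij"); W=np.c_[X.ravel()+.488,Yy.ravel()+.131,np.full(X.size,.138)]
uv=proj(c,W).reshape(len(g),len(g),2).astype(np.float32)
cv2.imwrite("pics/e.png",cv2.remap(c["color"],uv[...,0],uv[...,1],cv2.INTER_CUBIC)[::-1,:,::-1])
E
```

```text
[[-0.0014, 0.0893, 0.996, 0.4883], [0.0002, 0.996, -0.0893, 0.1301], [-1.0, 0.0001, -0.0014, 0.2343], [0.0, 0.0, 0.0, 1.0]]
{'uv': [252.7, 181.3], 'score': 0.59}
0.13 456 [0.48970099 0.13113383 0.13637346] ((490.7171630859375, 131.1238555908203), (19.970949172973633, 20.3823184967041), 88.5706787109375)
0.084 312 [0.48214338 0.13274395 0.08661369] ((487.75732421875, 131.33126831054688), (32.93718338012695, 27.965789794921875), 82.08470916748047)
0.078 3151 [0.48448175 0.11392494 0.08061754] ((490.0712890625, 122.46197509765625), (87.39022064208984, 60.41587829589844), 85.0316162109375)
```

View pics/e.png

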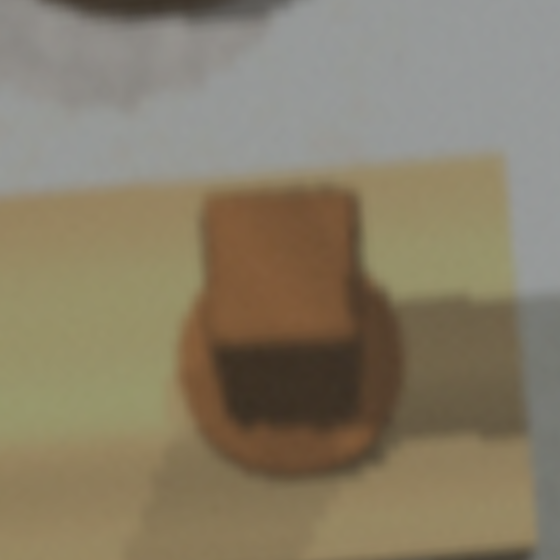

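Emit:
{"op": "send_rows", "data": {
  "plan": [
    [[0.2,0.008,0.01],[-0.03,0,0]],
    [[0.4,0.008,0.01],[-0.067,0,0]],
    [[0.6,0.008,0.01],[-0.067,0,0]],
    [[0.75,0.008,0.01],[-0.067,0,0]],
    [[0.8,0.008,0.01],[-0.067,0,0]]
  ]
}}

```text
time_s: 5.7
tcp_pos: [0.4886, 0.1295, 0.1123]
eef_rot: [-158.2, 89.7, -160.4]
contact_force: [-0.0, 0.0, -0.6]
gripper_width: 0.0875
```

Emit:
{"op": "send_rows", "data": {
  "plan": [
    [[0,0,0],[0,0,0]],
    [[0,0,0],[0,0,0]],
    [[0,0,0],[0,0,0]],
    [[0,0,0],[0,0,0]],
    [[0,0,0],[0,0,0]]
  ],
  "jaw": -1,
  "force": 45
}}

```text
time_s: 6.2
tcp_pos: [0.4889, 0.1297, 0.113]
eef_rot: [-164.0, 89.8, -166.2]
contact_force: [0.0, -0.2, 0.5]
gripper_width: 0.0534
```

```bash
python3 - <<'E'
from h import *
s=r.get_state();print(s["time_s"],np.round(tcp(s),4).tolist(),s["gripper_width"],s["contact_force"])
E
```

```text
6.2 [[-0.0032, 0.0384, 0.9993, 0.4889], [-0.0008, 0.9993, -0.0384, 0.1297], [-1.0, -0.0009, -0.0031, 0.113], [0.0, 0.0, 0.0, 1.0]] 0.05343454920458005 [ 0.03295437 -0.19295916  0.52215502]
```

Emit:
{"op": "send_rows", "data": {
  "plan": [
    [[0,0.01,0.007],[0,0,0]],
    [[0,0.01,0.007],[0,0,0]],
    [[0,0.01,0.007],[0,0,0]],
    [[0,0.01,0.007],[0,0,0]],
    [[0,0.01,0.007],[0,0,0]]
  ]
}}

```text
time_s: 6.7
tcp_pos: [0.49, 0.1312, 0.113]
eef_rot: [-162.8, 89.8, -165.0]
contact_force: [0.1, -0.3, 0.6]
gripper_width: 0.0195
```

Emit:
{"op": "send_rows", "data": {
  "plan": [
    [[0,0,0],[0,0,0]],
    [[0,0,0],[0,0,0]],
    [[0,0,0],[0,0,0]],
    [[0,0,0],[0,0,0]],
    [[0,0,0],[0,0,0]]
  ]
}}

```text
time_s: 7.2
tcp_pos: [0.49, 0.1312, 0.113]
eef_rot: [-163.4, 89.8, -165.6]
contact_force: [-0.5, 0.4, -0.9]
gripper_width: 0.0194
```

```bash
python3 - <<'E'
from h import *
s=r.get_state();print(s["time_s"],np.round(tcp(s),4).tolist(),s["gripper_width"],s["contact_force"],s["moment"])
E
```

```text
7.2 [[-0.0033, 0.0385, 0.9993, 0.49], [-0.0009, 0.9993, -0.0385, 0.1312], [-1.0, -0.001, -0.0033, 0.113], [0.0, 0.0, 0.0, 1.0]] 0.019350927775870764 [-0.45219472  0.37705117 -0.87856489] [-0.04131819 -0.0034656  -0.02207761]
```

Emit:
{"op": "send_rows", "data": {
  "plan": [
    [[-0.1,0,0],[0,0,0]],
    [[-0.3,0,0],[0,0,0]],
    [[-0.5,0,0],[0,0,0]],
    [[-0.7,0,0],[0,0,0]],
    [[-0.9,0,0],[0,0,0]]
  ]
}}

```text
time_s: 7.7
tcp_pos: [0.4901, 0.1311, 0.2491]
eef_rot: [-164.0, 89.8, -166.2]
contact_force: [0.5, 0.5, -1.0]
gripper_width: 0.0197
```

```bash
python3 - <<'E'
from h import *
c=r.capture("wrist"); T=tcp()
Y=Ryoke(8.8);O=np.array([.509,-.21,.095])+Y@[.0009,.0002,-.0019];print(O, r.get_state()["gripper_width"])
print(go(O+.126*Y[:,2],Rtool_yoke(8.8)))
np.savez("/tmp/p2",**{k:c[k] for k in("color","range_z","mtx","pose")},T=T)
L=lambda z:T[:3,3]+T[:3,0]*(.031-z)
for z in(-.07,-.026,0):print(proj(c,L(z)))
cv2.imwrite("pics/f.png",cv2.resize(c["color"][120:330,150:360],(600,600),interpolation=cv2.INTER_CUBIC)[:,:,::-1])
E
```

```text
[ 0.51077493 -0.20952284  0.09395983] 0.019433789974423805
(array([ 0.378, -2.362, -0.267]), array([-0.236, -0.771,  0.073]))
[[253.21765223 190.64970037]]
[[253.06059681 206.16388264]]
[[252.93795621 218.27851432]]
```

View pics/f.png

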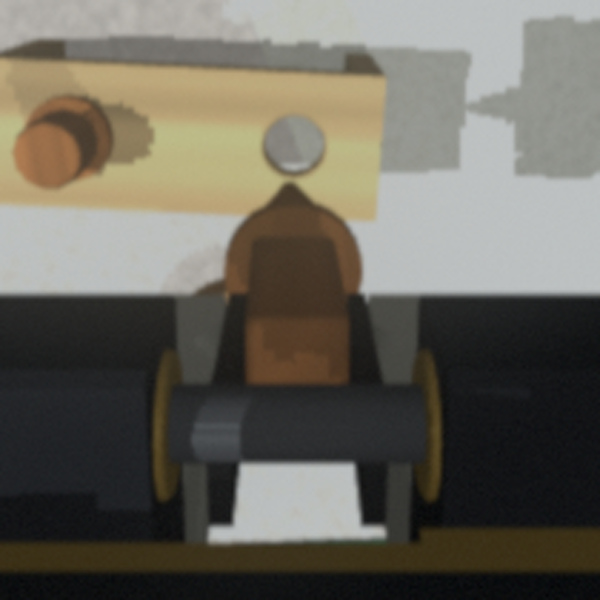

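```bash
python3 - <<'E'
from h import *
c=load("p2");T=c["T"];p,u,v=pts(c)
t=(p-T[:3,3])@T[:3,:3]
m=(abs(t[:,1])<.022)&(abs(t[:,2])<.03)
for a,b in[(-.035,-.018),(.02,.03),(.03,.06),(.06,.085),(.085,.11)]:
    k=m&(t[:,0]>a)&(t[:,0]<b); q=t[k]
    if len(q): print(a,b,len(q),"min",q.min(0).round(4),"max",q.max(0).round(4),"med",np.median(q,0).round(4),"uv",u[k].min(),u[k].max(),v[k].min(),v[k].max())
g=c["color"].astype(int)
for vv in range(181,196): print(vv,g[vv,240:265].sum(1).tolist())
E
```

```text
-0.035 -0.018 1341 min [-0.035  -0.0214 -0.0141] max [-0.018   0.022   0.0016] med [-0.0199 -0.0008 -0.0107] uv 212 295 228 254
0.02 0.03 150 min [ 0.02   -0.0158 -0.0167] max [ 0.03    0.0094 -0.0044] med [ 0.0249 -0.0006 -0.0118] uv 230 267 196 213
0.03 0.06 705 min [ 0.03   -0.0175 -0.0191] max [0.0382 0.0162 0.0034] med [ 0.0316 -0.0007 -0.012 ] uv 228 276 190 222
0.06 0.085 46 min [ 0.0601 -0.0078 -0.0128] max [ 0.0841  0.0039 -0.0061] med [ 0.0682 -0.0021 -0.011 ] uv 244 258 186 191
0.085 0.11 11 min [ 0.0867 -0.0045 -0.0083] max [ 0.1044  0.0007 -0.0055] med [ 0.094  -0.0019 -0.0073] uv 248 254 184 186
181 [500, 500, 498, 501, 501, 491, 476, 448, 409, 378, 360, 347, 331, 332, 353, 372, 402, 434, 459, 481, 496, 500, 501, 503, 501]
182 [499, 500, 501, 504, 501, 498, 492, 488, 470, 443, 428, 413, 399, 416, 438, 453, 469, 477, 494, 498, 502, 502, 503, 503, 503]
183 [497, 499, 497, 498, 496, 500, 497, 493, 471, 425, 389, 371, 381, 422, 466, 488, 493, 498, 501, 501, 500, 501, 498, 501, 502]
184 [493, 496, 497, 500, 494, 499, 493, 478, 418, 329, 273, 251, 274, 347, 429, 478, 495, 498
[... 766 characters left out ...]
 178, 178, 187, 241, 335, 408, 437, 460, 474, 486]
191 [459, 444, 396, 310, 228, 188, 176, 180, 179, 179, 180, 185, 183, 188, 185, 182, 183, 180, 191, 240, 304, 344, 383, 428, 456]
192 [404, 358, 296, 225, 189, 183, 185, 193, 192, 191, 194, 191, 196, 195, 196, 194, 196, 194, 194, 193, 215, 232, 273, 330, 384]
193 [299, 248, 214, 196, 195, 195, 197, 199, 204, 206, 207, 207, 204, 207, 204, 206, 203, 210, 200, 197, 199, 201, 210, 235, 270]
194 [211, 194, 198, 204, 209, 210, 210, 208, 206, 206, 208, 207, 208, 209, 208, 209, 211, 204, 206, 208, 206, 212, 214, 220, 218]
195 [201, 205, 212, 214, 210, 213, 210, 206, 208, 210, 208, 204, 208, 203, 208, 207, 207, 212, 207, 214, 207, 215, 232, 235, 225]
```

Emit:
{"op": "send_rows", "data": {
  "plan": [
    [[-0.05,-0.15,0],[0,0,0]],
    [[-0.1,-0.35,0],[0,0,0]],
    [[-0.1,-0.55,0],[-0.05,-0.1,0.01]],
    [[-0.1,-0.75,0],[-0.1,-0.2,0.02]],
    [[-0.1,-0.95,0],[-0.15,-0.35,0.03]]
  ]
}}

```text
time_s: 8.25
tcp_pos: [0.488, -0.0113, 0.2693]
eef_rot: [1.5, 73.8, 6.3]
contact_force: [1.3, -1.6, -0.2]
gripper_width: 0.0199
```

```bash
cat >> h.py <<'E'
O=np.array([ 0.51077493,-0.20952284,0.09395983]);YK=Ryoke(8.8)
E
python3 - <<'E'
from h import *
print(go(O+YK@[.003,.001,.15],Rtool_yoke(8.8)))
E
```

```text
(array([ 0.172, -1.364, -0.587]), array([-0.085, -0.418,  0.03 ]))
```

Emit:
{"op": "send_rows", "data": {
  "plan": [
    [[0,-0.2,-0.05],[-0.02,-0.08,0]],
    [[0,-0.4,-0.15],[-0.04,-0.17,0.01]],
    [[0,-0.6,-0.25],[-0.06,-0.26,0.02]],
    [[0,-0.8,-0.4],[-0.08,-0.34,0.03]],
    [[0,-1.0,-0.5],[-0.085,-0.418,0.03]]
  ]
}}

```text
time_s: 8.75
tcp_pos: [0.4283, -0.1608, 0.247]
eef_rot: [0.2, 55.6, 9.0]
contact_force: [-0.0, 0.3, -1.6]
gripper_width: 0.0197
```

```bash
python3 - <<'E'
from h import *
print(go(O+YK@[.003,.001,.13],Rtool_yoke(8.8)))
E
```

```text
(array([ 0.253, -0.399, -0.158]), array([ 0.   , -0.014, -0.003]))
```

Emit:
{"op": "send_rows", "data": {
  "plan": [
    [[0.03,-0.15,-0.06],[0,-0.014,0]],
    [[0.08,-0.35,-0.14],[0,-0.014,0]],
    [[0.15,-0.4,-0.158],[0,-0.014,-0.003]],
    [[0.253,-0.4,-0.158],[0,-0.014,-0.003]],
    [[0.253,-0.4,-0.158],[0,-0.014,-0.003]]
  ]
}}

```text
time_s: 9.25
tcp_pos: [0.4385, -0.2202, 0.1999]
eef_rot: [0.2, 55.2, 8.9]
contact_force: [0.4, -0.5, -0.5]
gripper_width: 0.0194
```

```bash
python3 - <<'E'
from h import *
c=r.capture("wrist"); T=tcp(); np.savez("/tmp/y2",**{k:c[k] for k in("color","range_z","mtx","pose")},T=T)
print(((T[:3,3]-O)@YK).round(4), (YK.T@T[:3,:3]).round(3).tolist())
print("O",proj(c,O),"tip",proj(c,T[:3,3]+.101*T[:3,0]))
cv2.imwrite("pics/g.png",cv2.resize(c["color"][120:240,175:325],(750,600),interpolation=cv2.INTER_CUBIC)[:,:,::-1])
E
```

```text
[0.0016 0.0009 0.1295] [[-0.003, 0.001, 1.0], [0.001, 1.0, -0.001], [-1.0, 0.001, -0.003]]
O [[251.6009107  178.73989152]] tip [[252.51956416 187.46227483]]
```

View pics/g.png

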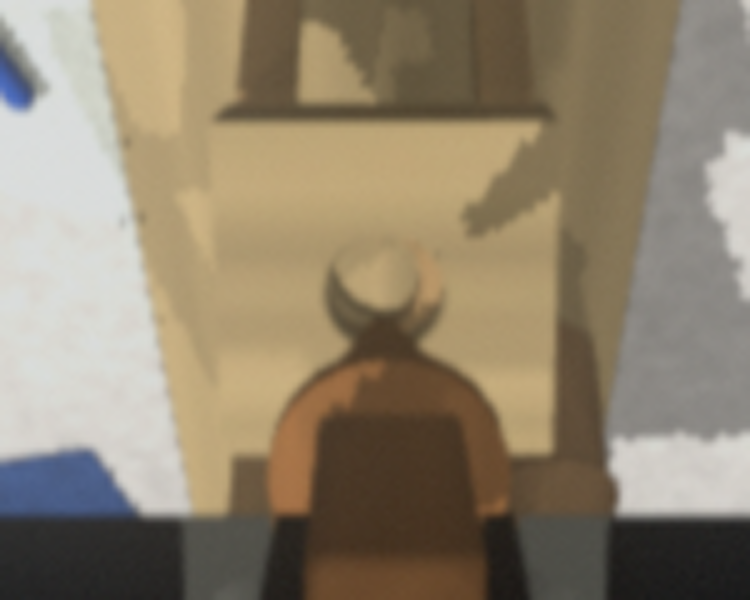

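Emit:
{"op": "send_rows", "data": {
  "plan": [
    [[0.04,-0.004,-0.009],[0,0,0]],
    [[0.1,-0.004,-0.009],[0,0.003,0]],
    [[0.15,-0.004,-0.009],[0,0.003,0]],
    [[0.2,-0.004,-0.009],[0,0.003,0]],
    [[0.25,-0.004,-0.009],[0,0.003,0]]
  ],
  "force": 60
}}

```text
time_s: 9.8
tcp_pos: [0.4592, -0.2168, 0.1689]
eef_rot: [0.1, 55.3, 8.9]
contact_force: [0.5, -0.0, -1.1]
gripper_width: 0.0194
```

```bash
cat >> h.py <<'E'
def rep():
    s=r.get_state();T=tcp(s);print(s["time_s"],"tcp in yoke mm",((T[:3,3]-O)@YK*1000).round(2),"toolx",(YK.T@T[:3,0]).round(4),"F yoke",(YK.T@s["contact_force"]).round(1),"M",s["moment"].round(2),s["gripper_width"].round(4))
E
python3 - <<'E'
from h import *
rep()
E
```

```text
Traceback (most recent call last):
  File "h.py", line 31, in rep
    s=r.get_state();T=tcp(s);print(s["time_s"],"tcp in yoke mm",((T[:3,3]-O)@YK*1000).round(2),"toolx",(YK.T@T[:3,0]).round(4),"F yoke",(YK.T@s["contact_force"]).round(1),"M",s["moment"].round(2),s["gripper_width"].round(4))
                                                                                                                                                                                                    ^^^^^^^^^^^^^^^^^^^^^^^^
AttributeError: 'float' object has no attribute 'round'
```

```bash
sed -i 's/,s\["gripper_width"\].round(4))/,s["gripper_width"])/' h.py
python3 - <<'E'
from h import *
rep()
E
```

```text
9.8 tcp in yoke mm [ 0.31  0.66 91.26] toolx [-0.0051  0.0011 -1.    ] F yoke [-0.2 -0.1 -1.1] M [-0.36  2.05 -0.01] 0.019381150839597554
```

Emit:
{"op": "send_rows", "data": {
  "plan": [
    [[0.03,-0.001,0],[0,-0.003,0]],
    [[0.06,-0.001,0],[0,-0.006,0]],
    [[0.09,-0.001,0],[0,-0.006,0]],
    [[0.12,-0.001,0],[0,-0.006,0]],
    [[0.15,-0.001,0],[0,-0.006,0]]
  ]
}}

```text
time_s: 10.3
tcp_pos: [0.4721, -0.2151, 0.1502]
eef_rot: [0.1, 55.0, 8.9]
contact_force: [-0.8, -0.4, 0.2]
gripper_width: 0.0191
```

```bash
python3 - <<'E'
from h import *
rep()
E
```

```text
10.3 tcp in yoke mm [ 0.31  0.42 68.5 ] toolx [-2.e-04  9.e-04 -1.e+00] F yoke [-0.6 -0.3  0.6] M [-0.39  2.04  0.07] 0.019116289046392516
```

Emit:
{"op": "send_rows", "data": {
  "plan": [
    [[0.02,0,0],[0,0,0]],
    [[0.04,0,0],[0,0,0]],
    [[0.06,0,0],[0,0,0]],
    [[0.08,0,0],[0,0,0]],
    [[0.1,0,0],[0,0,0]]
  ]
}}

```text
time_s: 10.8
tcp_pos: [0.481, -0.2144, 0.1382]
eef_rot: [-0.0, 55.0, 8.8]
contact_force: [-1.4, -3.9, 1.3]
gripper_width: 0.0191
```

```bash
python3 - <<'E'
from h import *
rep()
E
```

```text
10.8 tcp in yoke mm [ 0.72 -0.3  53.55] toolx [ 6.e-04 -4.e-04 -1.e+00] F yoke [-0.9 -3.7  2.2] M [-1.62  2.25 -0.88] 0.01912663574150756
```

Emit:
{"op": "send_rows", "data": {
  "plan": [
    [[0.02,0.01,-0.002],[0,0,0]],
    [[0.04,0.01,-0.002],[0,0,0]],
    [[0.06,0.01,-0.002],[0,0,0]],
    [[0.075,0.01,-0.002],[0,0,0]],
    [[0.09,0.01,-0.002],[0,0,0]]
  ]
}}

```text
time_s: 11.3
tcp_pos: [0.4883, -0.2118, 0.1268]
eef_rot: [-0.0, 55.0, 8.8]
contact_force: [-1.4, -3.8, 1.2]
gripper_width: 0.0195
```

```bash
python3 - <<'E'
from h import *
rep()
E
```

```text
11.3 tcp in yoke mm [ 0.39  1.19 39.81] toolx [ 5.e-04 -4.e-04 -1.e+00] F yoke [-0.9 -3.6  2.1] M [-1.55  2.3  -0.82] 0.01949990947310454
```

Emit:
{"op": "send_rows", "data": {
  "plan": [
    [[0.015,0.0,0],[0,0,0]],
    [[0.03,0,0],[0,0,0]],
    [[0.045,0,0],[0,0,0]],
    [[0.06,0,0],[0,0,0]],
    [[0.07,0,0],[0,0,0]]
  ]
}}

```text
time_s: 11.8
tcp_pos: [0.4935, -0.212, 0.1198]
eef_rot: [-0.3, 54.9, 8.6]
contact_force: [-40.3, -5.8, 45.7]
gripper_width: 0.0195
```

```bash
python3 - <<'E'
from h import *
rep()
E
```

```text
11.8 tcp in yoke mm [ 0.49  0.17 31.19] toolx [ 0.001  -0.0017 -1.    ] F yoke [-7.2  0.4 60.8] M [-0.64  4.37 -0.06] 0.019456687038017888
```

Emit:
{"op": "send_rows", "data": {
  "plan": [
    [[0,0,0],[0,0,0]],
    [[0,0,0],[0,0,0]],
    [[0,0,0],[0,0,0]],
    [[0,0,0],[0,0,0]],
    [[0,0,0],[0,0,0]]
  ]
}}

```text
time_s: 12.3
tcp_pos: [0.4932, -0.2119, 0.12]
eef_rot: [-0.3, 54.9, 8.7]
contact_force: [-9.9, -2.3, 10.4]
gripper_width: 0.0195
```

```bash
python3 - <<'E'
from h import *
rep()
c=r.capture("wrist"); T=tcp(); np.savez("/tmp/y3",**{k:c[k] for k in("color","range_z","mtx","pose")},T=T)
cv2.imwrite("pics/i.png",cv2.resize(c["color"][130:250,175:325],(750,600),interpolation=cv2.INTER_CUBIC)[:,:,::-1])
E
```

```text
12.3 tcp in yoke mm [ 0.43  0.34 31.53] toolx [ 0.001  -0.0014 -1.    ] F yoke [-2.4 -0.8 14.3] M [-0.59  2.62 -0.05] 0.01945663372072677
```

View pics/i.png

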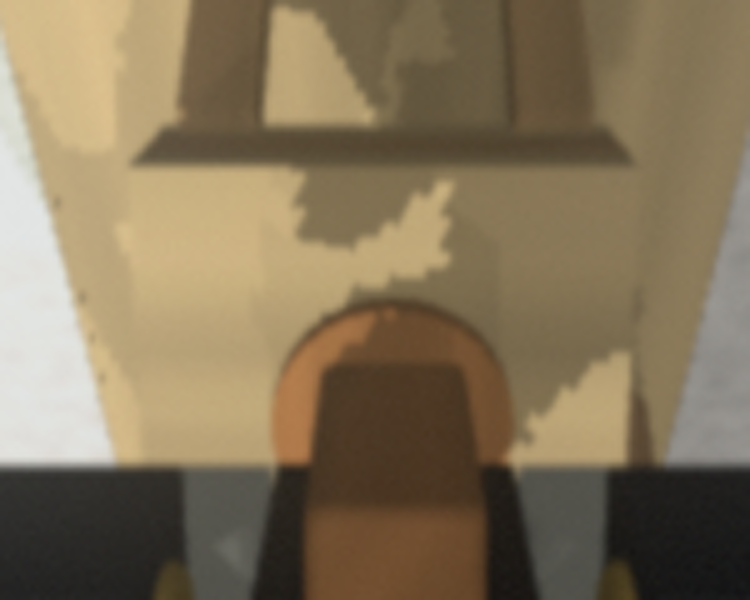

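Emit:
{"op": "send_rows", "data": {
  "plan": [
    [[0,0,0],[0,0,0]],
    [[0,0,0],[0,0,0]],
    [[0,0,0],[0,0,0]],
    [[0,0,0],[0,0,0]],
    [[0,0,0],[0,0,0]]
  ],
  "jaw": 0.3
}}

```text
time_s: 12.85
tcp_pos: [0.4933, -0.2117, 0.1199]
eef_rot: [-0.2, 55.0, 8.7]
contact_force: [-0.2, -0.1, -0.1]
gripper_width: 0.0532
```

Emit:
{"op": "send_rows", "data": {
  "plan": [
    [[-0.05,0,0],[0,0,0]],
    [[-0.15,0,0],[0,0,0]],
    [[-0.3,0,0],[0,0,0]],
    [[-0.45,0,0],[0,0,0]],
    [[-0.6,0,0],[0,0,0]]
  ]
}}

```text
time_s: 13.35
tcp_pos: [0.4412, -0.2196, 0.1944]
eef_rot: [-0.3, 55.0, 8.7]
contact_force: [0.4, 0.2, 0.2]
gripper_width: 0.0569
```

```bash
python3 - <<'E'
from h import *
rep()
c=r.capture("wrist"); T=tcp(); np.savez("/tmp/y4",**{k:c[k] for k in("color","range_z","mtx","pose")},T=T)
p,u,v=pts(c);q=(p-O)@YK
b=(abs(q[:,0])<.03)&(abs(q[:,1])<.03)
for n,zl,zh in(("plate",-.006,.0015),("collar",.002,.009),("top",.048,.062)):
    k=b&(q[:,2]>zl)&(q[:,2]<zh); A=q[k]
    if len(A): co=np.linalg.lstsq(np.c_[A[:,:2],np.ones(len(A))],A[:,2],rcond=None)[0]; print(n,len(A),(np.median(A,0)*1000).round(1),co.round(4),cv2.minAreaRect((A[:,:2]*1000).astype(np.float32)))
cv2.imwrite("pics/j.png",cv2.resize(c["color"][110:240,175:325],(692,600),interpolation=cv2.INTER_CUBIC)[:,:,::-1])
E
```

```text
13.35 tcp in yoke mm [8.0000e-02 7.2000e-01 1.2261e+02] toolx [ 4.0e-04 -1.2e-03 -1.0e+00] F yoke [ 0.5  0.1 -0.1] M [-0.31  1.8  -0.  ] 0.056876613752285504
plate 2220 [-7.5 -0.6  0. ] [0.0004 0.0016 0.    ] ((-0.05559730529785156, -0.005916595458984375), (59.77104187011719, 59.97629165649414), 0.07226205617189407)
collar 370 [-10.   -0.6   5.9] [0.0141 0.0059 0.006 ] ((-3.785935401916504, -0.4591217041015625), (29.15334701538086, 33.36914825439453), 1.092551827430725)
top 587 [-2.9 -0.1 55.7] [ 0.1049 -0.0054  0.0557] ((-1.706502914428711, 0.20015525817871094), (20.1685733795166, 20.217588424682617), 84.09992980957031)
```

View pics/j.png

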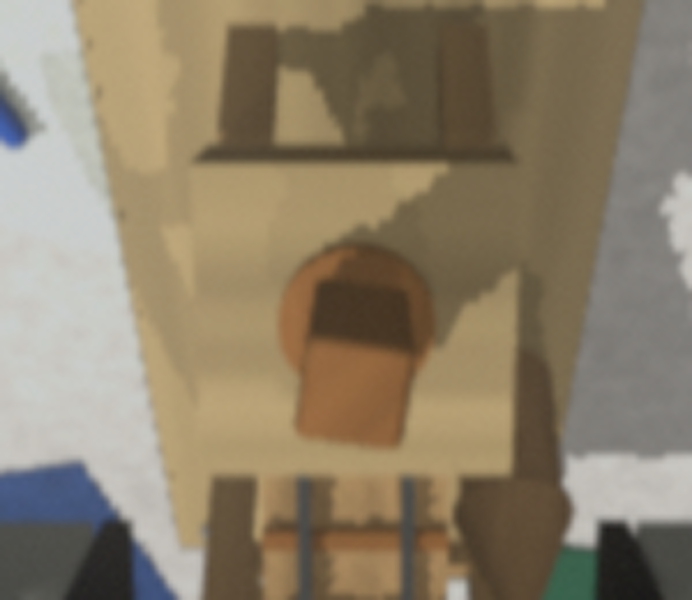

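```bash
python3 - <<'E'
from h import *
c=r.capture("side"); a=load("side")
for t in("plug","turret","tape","pin"):
    for d in r.trace(c,t)[:1]: p,_,_=pts(c,d["mask"]); print(t,round(d["score"],2),np.median(p,0).round(3))
rep(); r.close_job()
E
```

```text
plug 0.61 [0.481 0.049 0.102]
turret 0.49 [ 0.62  -0.137  0.05 ]
tape 0.69 [0.613 0.111 0.023]
13.65 tcp in yoke mm [-2.0000e-02  8.2000e-01  1.2102e+02] toolx [ 3.e-04 -7.e-04 -1.e+00] F yoke [-0.7  0.3  0.4] M [-0.25  1.93 -0.02] 0.056740463558536895
the job is handed in; nothing more can be done
```

The tapered pin is in place through the yoke and beam with its collar on the upper plate. I released it, backed the gripper off along the axis, and handed the job in at about 13.7 s.

- **Drive:** I lifted the pin out of the rack and pushed it in along the yoke's axis. The beam pushed back sideways with about 3.7 N as the taper pulled it over. The axial force then rose to about 61 N when the collar met the plate.
- **Seating:** after release, the wrist camera put the collar's top 5.9 mm above the plate (6 mm expected) and the handle's top at 55.7 mm (56 mm expected). The collar's fitted slope was about 0.8°, close to the measuring noise. The plane fit on the handle's top showed about 6°, but I think side-face points spoiled it.
- **Beam:** I could not see the beam's hole directly under the collar. That it lies in line follows only from the full shank reaching past it.
- **Handle:** after I let go, the square handle had turned a few degrees about its own axis.
- **Other things:** the plug, turret and tape were within 2 mm of their starting positions across the table in the side view. I did not re-measure the glue, paint, mug or arch, but nothing came near them. The network did not find the pin in that last side view, though the wrist picture showed it clearly.

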